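# Pry the axle clip off a trolley wheel

### The arm

A 7-joint arm with a two-finger parallel gripper is mounted at the origin on a cart in front of the work surface, level with it; the furniture and walls round the work are solid. World frame = base frame: x ahead of the robot, y to its left, z up, the work surface at z = 0. Lengths are in m, angles in rad, forces in N, time in s.
With the tool pointing down it reaches from about 0.4 to 0.875 m from the base axis. Payload 6.5 kg.
Tool frame: the origin (TCP) lies between the finger pads; the fingertips stand 19 mm ahead of it and the grasp point (between the pads) is the TCP (arm.tip_reach is the distance from the TCP to the fingertips, in m); z points along the fingers, y is the line along which they close (so a half turn about z gives the same grasp; the last joint's range is limited). The gripper opens to 88 mm and grips with 3 to 60 N. Pads are 18 mm wide; open, the fingers measure 123 mm over their backs; the gripper's body (75 mm by 187 mm) begins 45 mm behind the grasp point.
Start: joints at [1.133, 0.536, -0.004, 1.538, 0.003, 1.067, -0.071], TCP at [0.236, -0.606, 0.258] pointing down, gripper open.
Joint ranges: [-2.7, 2.7], [-0.37, 2.16], [-1.27, 1.26], [0.24, 2.4], [-1.31, 4.45], [0.19, 1.91], [-2.76, 2.76]. Speed limits (rad/s): [2.39, 2.39, 3.14, 3.14, 3.14, 3.14, 3.14].

### API

Orientations are given as a rotation vector (axis times angle).
In Python, from plant import status, optics, workorder, spotter, arm gives the robot as it stands.
- The arm moves only by the tool arm_command, never from a script. Its argument "rows" is one flat list of numbers, 7 for each row, row after row: the opening in per cent of the stroke, from 0 (shut) to 100 (fully open), then the shift along the tool's x, y, z in cm, then the turn, a rotation vector about the tool's x, y, z in rad. A call has 1 to 12 rows; each row shifts and turns the commanded pose from where the row before left it, along the tool's axes as they then stand; what a row does not reach is not made up. A row lasts 1/10 s, in which the tool goes at most 50 mm and 8.59 degrees, less where a joint would pass 70% of its speed; a pose out of reach is approached as far as the arm can. A call is refused whole if a number of a shift passes 5 or a number of a turn 0.15, either way. A call with a gripper value outside its range is refused whole. The fingers move at their own pace and stop on an object; "squeeze" is the grip in N (left out, the last holds). Time passes only in rows, so rows that do not move let the fingers close. It gives the time, the measured TCP pose, the force, the opening and the grip force at its end, in the units of the state.
- status.observe(): the state, without advancing time (a new reading comes with each control period).
- optics.get_image(name): name is "side" or "top" or "wrist"; returns the picture (400x640x3 uint8, blue, green, red); there is no depth.
- optics.calibration(name): a dict with "fx", "fy", "cx", "cy" (pixels), "rvec" (rotation vector, rad) and "tvec" (3), from world to camera coordinates, as OpenCV has them; the wrist camera has in their place "T_tool_cam" (4x4, takes a point from camera to tool coordinates, whose origin is the TCP and whose axes are the flange's). Camera axes: x right, y down, z forward; pixel columns grow to the right and rows downward; lengths in m; the calibration is good to about 2 mm. A picture is of the moment at which its call begins: read the wrist's pose just before it. calibration takes no time and is no camera call.
- workorder.sign_off(): hands the job in; it is judged then, once.
Trained networks look in the newest picture that a camera, given by its name, has taken for a name from the list of things; names that differ only in an ending like _2 or _b are one class to them, and where a whole thing is asked for, a point or a joint stands for the part that bears it (a point fixed in the world has none). Each returns a list of dicts, best first, with "score" (0 to 1); they miss things now and then, are a little off and sometimes report something else, mostly with a low value. They report only what shows in the picture. A call takes as long as a camera call. They do not tell look-alikes from the thing itself.
- spotter.recognise(thing, camera): "bbox" ([left, top, right, bottom] as shares, 0 to 1, of the picture: columns of its width, rows of its height, round what is visible of it).
- spotter.pinpoint(thing, camera): "xy" ([column, row] as shares, 0 to 1, of the picture: columns of its width, rows of its height: a listed point, or the origin of a listed thing).
The state is a dict: "t": time; "joint_positions": joint angles; "qd": joint speeds; "tau": joint torques, N m; "tcp_pos": TCP position; "ee_rot": TCP orientation; "wrist_force": force on the tool from outside, world axes, zero at the start; "moment": the same for the moment, N m; "width": opening from 0.0 (shut) to 1.0 (fully open); "gripper_force": force on a finger pad.
Only numpy, scipy, OpenCV 4.12 (cv2) and the standard library are available. Lean on these libraries where they do the work, as an engineer would, in place of code of your own. Each camera call takes 0.05 s, during which the arm holds its last target. There are 200 camera calls.

### The job

Take the yellow hooked pick from its black rest, drop its hook into the eye of the sprung steel clip on the wheel's axle and pry the clip out of its groove, touching the clip with the pick only, and bearing only lightly on the thin wheel face. Leave the clip lying flat on the wheel's blue face, clear of the axle, and put the pick back on its rest the way it lay. Leave the other things on the desk alone.

Things in the scene. Friction and masses are not known exactly. Their poses are not given: they have to be found in the camera images.
- pick_grip (a point): Centre of the pick's handle, half-way up: a yellow bar with black bands, 90 (x) x 14 (y) x 16 mm (z), 0.08 kg in all, balanced about 11 mm ahead of here. x points along the handle to the hook, z up. A 6 mm steel shank goes on along this axis to a collar 75 mm ahead.
- pick_collar (a point): Centre of the pick's dark collar, 11 mm square, 10 mm tall, 75 mm ahead of the handle's centre; axes as the handle's. In it an upright 4 mm round-ended steel pin, 44 mm long, the hook, is clamped. Its lower end hangs 20 to 35 mm below this point: it is set differently each time and not measured, so find it by touch or sight. It does not slip in the collar.
- pick_rest: Black fixed rest; origin: centre of its underside on the desk. Foot 92 x 56 x 8 mm; two posts 10 mm thick, 32 mm either side of the middle along x (54 mm free between), each with a saddle: floor 47 mm up, lips to 58 mm, about 19 mm apart at the floor and 25 mm at the top. The pick lies in it with its handle centre above the origin, 55 mm up, hook toward +x, hanging free in front.
- wheel: Trolley wheel lying flat on a clamp block, fixed; 104 mm across, black tread, flat blue face 96 mm across, 44 mm above the desk. Origin on its axis at desk height, z up. The face is stiff but thin: the pick may bear on the wheel or axle with at most 6 N, the robot itself should not touch it.
- axle (a point): Point on the axis of the wheel's upright steel axle, in the plane of the blue face. Above it the axle has a groove, 16 mm across and 7 mm high, that holds the clip, then the axle's end, 20 mm across and 5 mm thick (its top 12 mm above this point).
- clip: Flat C-shaped sprung steel ring, 38 x 35 x 5 mm, 24 g, lying on the blue face in the groove; origin at its underside, on the axle's axis while seated. Closed bow at -x (cross bar 4 mm thick, inner side at x = -22.5 mm), mouth at +x. It can turn about the axle. Pulled along its -x by the bow it resists with up to about 10 N, lets go after about 9 mm and is clear after 20 mm. Over 22 N bends it.
- clip_eye (a point): Middle of the eye between the clip's bow and the axle, 16.3 mm from the clip's origin along its -x, level with the clip's top (5 mm above the blue face). The eye is open from 10 mm (edge of the axle's end) to 22.5 mm (bow) from the axle's axis and 20 mm wide; the hook is lowered here. Axes as the clip's.
- multimeter: Orange and black hand multimeter, 152 x 78 x 52 mm, a bystander lying at the back; origin at the centre of its underside.
- bottle_blue: Upright bottle with blue cap, 53 mm across and 192 mm tall, a bystander at the back right; origin at the centre of its underside.
- module_c: Small green rail module, 88 x 22 x 58 mm, a bystander right of the wheel; origin at the centre of its underside.
Mind the look-alikes: they are no part of the job. Of the things that look like the part that bears pick_grip, the larger one is meant. Of the things that look like the wheel, the larger one is meant.

How it is judged:
By the outcome, as a careful person would: the job done as asked, in the order asked, and still so for the second after the job is handed in, with the robot touching nothing.
It also fails if it takes over 69 s, if anything falls off the work surface, if the arm or the gripper's body presses on something with over 40 N, if the wrist force passes 120 N, or if a joint passes its speed limit or range.

## Working session

There is one attempt and no reset: what is moved stays moved. The work goes in short steps, Python scripts to look and compute and a tool call to move; the robot and the scene stay as the last step left them, time stands still between calls to the robot, and variables do not carry over. Pictures are saved under pics/ and viewed, at most 12 in all, crops included, and the job is handed in when it is done.

Besides the shell and the picture viewer there is one more tool, called after ">>>" as a command line: name --argument value ..., lists and objects as JSON in quotes. arm_command: Moves the arm, as the interface text tells. Its arguments: {"type":"object","properties":{"rows":{"type":"array","items":{"type":"number"}},"squeeze":{"type":"number"}},"required":["rows"]}

```bash
mkdir -p pics; ls; cat > h.py <<'E'
import numpy as np, cv2
from scipy.spatial.transform import Rotation as R
from plant import status, optics, workorder, spotter, arm
def cam(name,s=None):
    c=optics.calibration(name); K=np.array([[c['fx'],0,c['cx']],[0,c['fy'],c['cy']],[0,0,1.]])
    if 'rvec' in c:
        Rm=R.from_rotvec(c['rvec']).as_matrix(); t=np.array(c['tvec']).ravel()
    else:
        s=s or status.observe(); T=np.eye(4); T[:3,:3]=R.from_rotvec(s['ee_rot']).as_matrix(); T[:3,3]=s['tcp_pos']
        M=np.linalg.inv(T@np.array(c['T_tool_cam'])); Rm=M[:3,:3]; t=M[:3,3]
    return K,Rm,t
def ray(c,px):
    K,Rm,t=c; d=Rm.T@np.linalg.inv(K)@np.array([px[0],px[1],1.]); return -Rm.T@t,d/np.linalg.norm(d)
def atz(c,px,z):
    o,d=ray(c,px); return o+d*(z-o[2])/d[2]
def tri(l):
    A=np.zeros((3,3));b=np.zeros(3);rs=[ray(c,p) for c,p in l]
    for o,d in rs:
        P=np.eye(3)-np.outer(d,d);A+=P;b+=P@o
    x=np.linalg.solve(A,b); return x,[np.linalg.norm((np.eye(3)-np.outer(d,d))@(x-o)) for o,d in rs]
def proj(c,X):
    K,Rm,t=c; p=K@(Rm@np.asarray(X)+t); return p[:2]/p[2]
def pin(th,name,n=3):
    return [(np.array(q['xy'])*[640,400],q['score']) for q in spotter.pinpoint(th,name)[:n]]
def delta(target,rv=None):
    s=status.observe(); Rm=R.from_rotvec(s['ee_rot']); return Rm.inv().apply(np.array(target)-s['tcp_pos'])*100
E
python3 - <<'E'
from h import *
s=status.observe();print(s['t'],s['tcp_pos'],s['ee_rot'],R.from_rotvec(s['ee_rot']).as_matrix().round(3).tolist(),s['wrist_force'])
ims=[optics.get_image(n) for n in('top','side')]
for n,i in zip(('top','side'),ims):
    cv2.imwrite(f'pics/{n}0.png',i)
    for th in ('pick_grip','pick_collar','pick_rest','wheel','axle','clip','clip_eye'):
        print(n,th,[(p.round(1).tolist(),round(c,2)) for p,c in pin(th,n)])
print(optics.calibration('wrist')['T_tool_cam'])
E
```

```text
pics
0.0 [ 0.23589113 -0.60507031  0.25684184] [-3.08581628e+00 -5.80407297e-01  7.30884690e-04] [[0.932, 0.363, -0.001], [0.363, -0.932, 0.002], [-0.0, -0.002, -1.0]] [ 0.0714551  -0.03565711  0.01863336]
top pick_grip [([256.8, 255.0], 0.69), ([206.3, 267.1], 0.48), ([302.2, 223.9], 0.38)]
top pick_collar [([215.3, 237.7], 0.69), ([241.2, 265.4], 0.46)]
top pick_rest [([207.9, 265.6], 0.95)]
top wheel [([302.8, 224.5], 0.85), ([352.4, 214.1], 0.74)]
top axle [([299.4, 220.5], 0.96), ([358.0, 213.3], 0.71)]
top clip [([304.5, 218.8], 0.56), ([299.7, 221.4], 0.17)]
top clip_eye [([298.6, 225.9], 0.47)]
side pick_grip [([357.4, 304.1], 0.65), ([357.1, 265.7], 0.54)]
side pick_collar [([325.0, 285.4], 0.88), ([365.2, 283.1], 0.43)]
side pick_rest [([355.6, 319.9], 0.75), ([327.9, 223.0], 0.68), ([322.0, 208.8], 0.44)]
side wheel [([328.8, 219.7], 0.9), ([327.1, 187.0], 0.79), ([329.3, 287.7], 0.51)]
side axle [([325.9, 172.1], 0.95), ([325.7, 206.6], 0.63)]
side clip [([326.2, 212.2], 0.6)]
side clip_eye [([331.4, 207.7], 0.45)]
[[ 9.51908967e-04 -9.55179806e-01 -2.96024714e-01  7.61807253e-02]
 [ 9.99998605e-01  5.02846664e-04  1.59310570e-03 -1.42089261e-03]
 [-1.37284735e-03 -2.96025818e-01  9.55178952e-01 -1.26958863e-01]
 [ 0.00000000e+00  0.00000000e+00  0.00000000e+00  1.00000000e+00]]
```

```bash
python3 - <<'E'
from h import *
t=cv2.imread('pics/top0.png');s=cv2.imread('pics/side0.png')
a=cv2.resize(t[170:310,170:400],None,fx=3.4,fy=3.4,interpolation=2)
cv2.imwrite('pics/topc.png',a)
b=cv2.resize(s[150:340,240:450],None,fx=3,fy=3,interpolation=2);cv2.imwrite('pics/sidec.png',b)
ct,cs=cam('top'),cam('side')
for n,p,q in (('grip',(206,267),(357,304)),('gripB',(206,267),(357,265.7)),('grip2',(256.8,255),(357,265.7)),('axle',(299.4,220.5),(325.7,206.6)),('axle2',(358,213.3),(325.9,172.1)),('collar',(215.3,237.7),(325,285.4))):
    print(n,tri([(ct,p),(cs,q)]))
E
```

```text
grip (array([0.47381009, 0.29006796, 0.04378475]), [np.float64(0.004672334922047892), np.float64(0.004672334922047818)])
gripB (array([0.48195841, 0.26671195, 0.13069345]), [np.float64(0.005180318489378715), np.float64(0.005180318489378738)])
grip2 (array([0.49796175, 0.15926397, 0.00690851]), [np.float64(0.0017154169656311367), np.float64(0.0017154169656311974)])
axle (array([0.59363405, 0.03965449, 0.06106428]), [np.float64(0.001133083767495017), np.float64(0.0011330837674950042)])
axle2 (array([ 0.6195406 , -0.11846084,  0.03866812]), [np.float64(0.003560592738469608), np.float64(0.0035605927384693326)])
collar (array([0.54824971, 0.26455612, 0.05171691]), [np.float64(0.000565303431010408), np.float64(0.000565303431010126)])
```

View pics/topc.png

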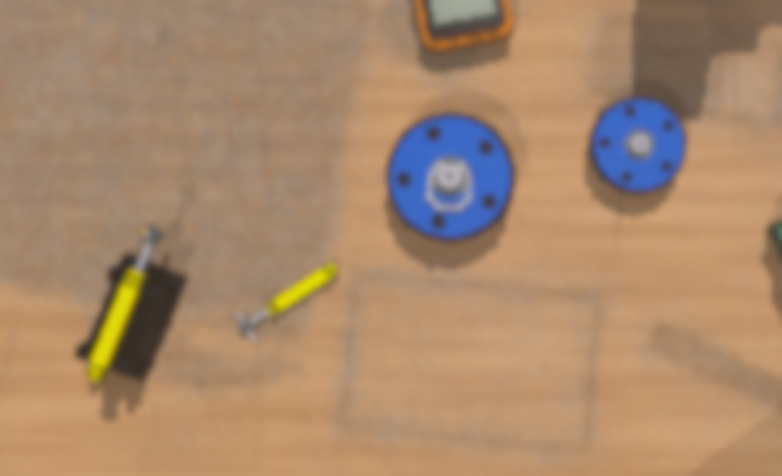

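View pics/sidec.png

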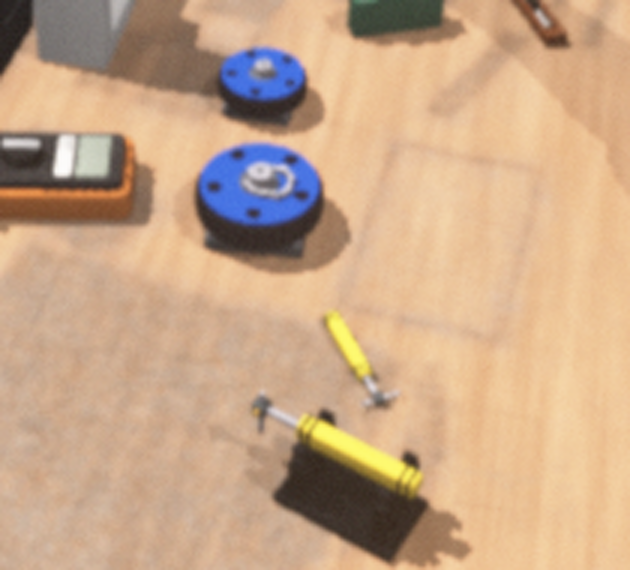

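The top crop shows two yellow picks. One lies in the black rest at full-frame px (205,266) and is about 45 px long. The other lies loose on the desk at (257,255) and is shorter. The one in the rest is larger and fits the description. There are also two blue wheels: the large one at (302,222) carries the clip, with its bow towards the robot, and the small one is at (358,213). The large one is meant. The side crop confirms both.

>>> arm_command --rows '[100, 3.9, -2.6, 0, 0, 0, 0, 100, 3.9, -2.6, 0, 0, 0, 0, 100, 3.9, -2.6, 0, 0, 0, 0, 100, 3.9, -2.6, 0, 0, 0, 0, 100, 3.9, -2.6, 0, 0, 0, 0, 100, 3.9, -2.6, 0, 0, 0, 0, 100, 3.9, -2.6, 0, 0, 0, 0, 100, 3.9, -2.6, 0, 0, 0, 0, 100, 0, 0, 0, 0, 0, 0.14, 100, 0, 0, 0, 0, 0, 0.14, 100, 0, 0, 0, 0, 0, 0.14, 100, 0, 0, 0, 0, 0, 0.14]' --squeeze 40

```text
t: 2.0
tcp_pos: [0.4513, -0.2983, 0.2578]
ee_rot: [3.127, -0.304, 0.0]
wrist_force: [0.5, 0.3, 0.3]
width: 1.002
gripper_force: 0.0
```

```bash
python3 - <<'E'
from h import *
s=status.observe();print(s['t'],s['tcp_pos'],s['ee_rot'],R.from_rotvec(s['ee_rot']).as_matrix().round(3).tolist(),delta([.5,.28,.23]))
E
```

```text
2.0 [ 0.45134745 -0.29834708  0.25781535] [ 3.12677861e+00 -3.03803222e-01  2.48301292e-04] [[0.981, -0.193, 0.0], [-0.193, -0.981, -0.0], [0.0, 0.0, -1.0]] [ -6.35974288 -57.68975154   2.77621178]
```

>>> arm_command --rows '[100, 1.1, -4.7, 0, 0, 0, 0, 100, 1.1, -4.7, 0, 0, 0, 0, 100, 1.1, -4.7, 0, 0, 0, 0, 100, 1.1, -4.7, 0, 0, 0, 0, 100, 1.1, -4.7, 0, 0, 0, 0, 100, 1.1, -4.7, 0, 0, 0, 0, 100, 1.1, -4.7, 0, 0, 0, 0, 100, 1.1, -4.7, 0, 0, 0, 0, 100, 0, 0, 0, 0, 0, 0, 100, 0, 0, 0, 0, 0, 0]'

```text
t: 3.0
tcp_pos: [0.608, 0.0557, 0.2574]
ee_rot: [-3.128, 0.291, 0.001]
wrist_force: [-0.2, -0.5, -0.4]
width: 1.0
gripper_force: 0.0
```

```bash
python3 - <<'E'
from h import *
s=status.observe();im=optics.get_image('wrist');cv2.imwrite('pics/w1.png',im);c=cam('wrist',s)
print(s['t'],s['tcp_pos'],s['ee_rot'],delta([.5,.28,.23]))
for th,z in (('wheel',0),('axle',.044),('clip',.044),('clip_eye',.049)):
    print(th,[(p.round(1).tolist(),round(k,2),atz(c,p,z).round(4)) for p,k in pin(th,'wrist')])
E
```

```text
3.0 [0.60802161 0.05572769 0.25741631] [-3.12803713e+00  2.91034179e-01  6.83976366e-04] [-14.82560985 -20.21288661   2.73144486]
wheel [([336.2, 173.3], 0.81, array([0.594 , 0.0364, 0.    ])), ([453.0, 133.6], 0.65, array([ 0.6168, -0.1137,  0.    ]))]
axle [([466.0, 132.5], 0.96, array([ 0.623 , -0.1098,  0.044 ])), ([341.2, 182.7], 0.63, array([0.5922, 0.0334, 0.044 ]))]
clip [([339.7, 185.7], 0.76, array([0.589 , 0.0356, 0.044 ]))]
clip_eye [([342.9, 198.6], 0.54, array([0.5746, 0.0346, 0.049 ]))]
```

View pics/w1.png

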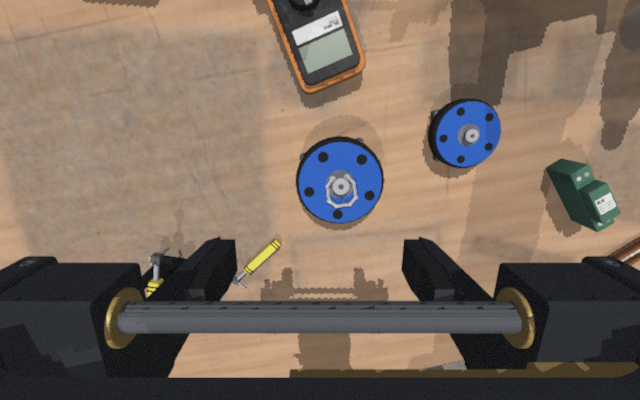

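The wrist view shows the large wheel at (340,180) with the clip's bow pointing down-image, about (341,207). The loose small pick is at (258,262) and the small wheel at (467,133). I'll fit the blue disc for the wheel axis, then go over the rest.

```bash
cat >> h.py <<'E'
def disc(im,c,near,z=.044):
    h=cv2.cvtColor(im,cv2.COLOR_BGR2HSV); m=cv2.inRange(h,(100,120,80),(125,255,255))
    cs,_=cv2.findContours(m,cv2.RETR_EXTERNAL,cv2.CHAIN_APPROX_NONE)
    k=min([q for q in cs if cv2.contourArea(q)>500],key=lambda q:np.hypot(*(q.mean((0,1))-near)))
    P=np.array([atz(c,p,z)[:2] for p in cv2.convexHull(k)[:,0].astype(float)])
    (x,y),(a,b),_=cv2.fitEllipse((P*1e4).astype(np.float32)); return np.array([x,y])/1e4,a/1e4,b/1e4
E
python3 - <<'E'
from h import *
s=status.observe();c=cam('wrist',s);print('wrist disc',disc(cv2.imread('pics/w1.png'),c,(340,180)))
for n,p in (('top',(302,222)),('side',(326,210))): print(n,disc(cv2.imread(f'pics/{n}0.png'),cam(n),p))
E
```

```text
wrist disc (array([0.59138472, 0.03195722]), 0.09617356567382812, 0.0962634521484375)
top (array([0.59233096, 0.033574  ]), 0.0942829833984375, 0.09474464111328125)
side (array([0.59213062, 0.03709279]), 0.0932663818359375, 0.09410926513671874)
```

>>> arm_command --rows '[100, -2.5, -4, 0, 0, 0, 0, 100, -2.5, -4, 0, 0, 0, 0, 100, -2.5, -4, 0, 0, 0, 0, 100, -2.5, -4, 0, 0, 0, 0, 100, -2, -4, 0, 0, 0, 0, 100, 0, 0, 0, 0, 0, 0.14, 100, 0, 0, 0, 0, 0, 0, 100, 0, 0, 0, 0, 0, 0]'

```text
t: 4.05
tcp_pos: [0.5282, 0.2716, 0.2577]
ee_rot: [3.099, -0.512, 0.001]
wrist_force: [0.7, 0.1, 0.7]
width: 0.997
gripper_force: 0.0
```

```bash
python3 - <<'E'
from h import *
s=status.observe();im=optics.get_image('wrist');cv2.imwrite('pics/w2.png',im);c=cam('wrist',s)
Rm=R.from_rotvec(s['ee_rot']).as_matrix()
print(s['t'],s['tcp_pos'],np.degrees(np.arctan2(Rm[1,0],Rm[0,0])))
for th,z in (('pick_grip',.055),('pick_collar',.055),('pick_rest',0)):
    print(th,[(p.round(1).tolist(),round(k,2),atz(c,p,z).round(4)) for p,k in pin(th,'wrist')])
E
```

```text
4.05 [0.52824461 0.27155729 0.25774553] -18.75509392329096
pick_grip [([413.1, 159.0], 0.77, array([0.5126, 0.1693, 0.055 ]))]
pick_collar [([385.8, 191.2], 0.88, array([0.4869, 0.2068, 0.055 ])), ([318.6, 160.9], 0.86, array([0.5435, 0.2671, 0.055 ]))]
pick_rest [([318.6, 207.5], 0.75, array([0.475 , 0.2903, 0.    ]))]
```

View pics/w2.png

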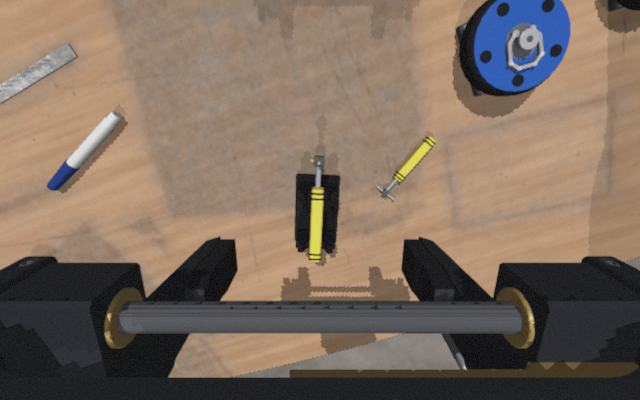

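The wrist view shows the pick in its rest, with the handle centre at (316,224) and the collar at (318,160), almost in line with the tool x axis. The loose small pick is at (413,160).

```bash
cat >> h.py <<'E'
def yellow(im,near):
    h=cv2.cvtColor(im,cv2.COLOR_BGR2HSV); m=cv2.inRange(h,(22,120,80),(35,255,255))
    m=cv2.morphologyEx(m,cv2.MORPH_CLOSE,np.ones((5,5)))
    cs,_=cv2.findContours(m,cv2.RETR_EXTERNAL,cv2.CHAIN_APPROX_NONE)
    k=min([q for q in cs if cv2.contourArea(q)>100],key=lambda q:np.hypot(*(q.mean((0,1))-near)))
    return cv2.minAreaRect(k)
E
python3 - <<'E'
from h import *
s=status.observe();c=cam('wrist',s);im=cv2.imread('pics/w2.png')
r=yellow(im,(316,224));print(r)
t=yellow(cv2.imread('pics/top0.png'),(205,266)); sd=yellow(cv2.imread('pics/side0.png'),(360,302)); print(t,sd)
print('tri',tri([(c,r[0]),(cam('top'),t[0])]),tri([(c,r[0]),(cam('top'),t[0]),(cam('side'),sd[0])]))
bp=cv2.boxPoints(r); P=[atz(c,p,.063)[:2] for p in bp]; print(np.round(P,4)); P=np.array(P)
e=[P[(i+1)%4]-P[i] for i in range(4)]; print([np.linalg.norm(v).round(4) for v in e],[np.degrees(np.arctan2(v[1],v[0])).round(1) for v in e])
g=P.mean(0);col=atz(c,(318.6,160.5),.06)[:2];d=col-g;print('grip',g,'col',col,np.linalg.norm(d),np.degrees(np.arctan2(d[1],d[0])))
print(delta([g[0],g[1],.055]))
E
```

```text
((315.72314453125, 224.0361785888672), (12.933842658996582, 75.80530548095703), 2.862405300140381)
((203.15382385253906, 265.26922607421875), (8.104532241821289, 35.62730407714844), 22.380136489868164) ((359.18212890625, 301.11297607421875), (44.28908157348633, 9.502260208129883), 27.407575607299805)
tri (array([0.4745357 , 0.29445959, 0.05435246]), [np.float64(0.00020060495857845173), np.float64(0.00020060495857835708)]) (array([0.47495368, 0.29371984, 0.05729127]), [np.float64(0.0007713631505032996), np.float64(0.00027016721839017896), np.float64(0.0005681966869928379)])
[[0.4361 0.3181]
 [0.5215 0.2836]
 [0.5163 0.2706]
 [0.4303 0.304 ]]
[np.float64(0.0921), np.float64(0.0141), np.float64(0.0922), np.float64(0.0152)] [np.float64(-22.0), np.float64(-111.8), np.float64(158.7), np.float64(68.0)]
grip [0.4760347  0.29409638] col [0.54465905 0.26717774] 0.07371509605369549 -21.41812498742065
[-5.65686113 -0.41840973 20.27186944]
```

>>> arm_command --rows '[100, -2.8, -0.2, 3, 0, 0, 0.05, 100, -2.8, -0.2, 4.5, 0, 0, 0, 100, 0, 0, 4.5, 0, 0, 0, 100, 0, 0, 4.5, 0, 0, 0, 100, 0, 0, 0, 0, 0, 0, 100, 0, 0, 0, 0, 0, 0]'

```text
t: 4.85
tcp_pos: [0.4782, 0.2954, 0.0958]
ee_rot: [3.085, -0.591, -0.001]
wrist_force: [-0.2, 0.7, 1.5]
width: 0.994
gripper_force: 0.0
```

```bash
python3 - <<'E'
from h import *
s=status.observe();im=optics.get_image('wrist');cv2.imwrite('pics/w3.png',im);c=cam('wrist',s)
Rm=R.from_rotvec(s['ee_rot']).as_matrix()
print(s['t'],s['tcp_pos'],np.degrees(np.arctan2(Rm[1,0],Rm[0,0])))
r=yellow(im,(316,224));print(r)
print([(p.round(1).tolist(),round(k,2),atz(c,p,.055).round(4)) for p,k in pin('pick_collar','wrist')])
P=np.array([atz(c,p,.063)[:2] for p in cv2.boxPoints(r)]);print(P.round(4)); print(delta([.476,.294,.055]))
E
```

```text
4.85 [0.47819011 0.29538345 0.09575758] -21.687690411942338
((323.5, 233.0), (134.0, 25.0), 90.0)
[([322.9, 110.8], 0.6, array([0.5442, 0.2675, 0.055 ])), ([441.7, 176.8], 0.55, array([0.4864, 0.2185, 0.055 ]))]
[[0.5206 0.2837]
 [0.5157 0.2714]
 [0.4383 0.3006]
 [0.4439 0.3148]]
[-0.25544555  0.38233513  4.27243287]
```

View pics/w3.png

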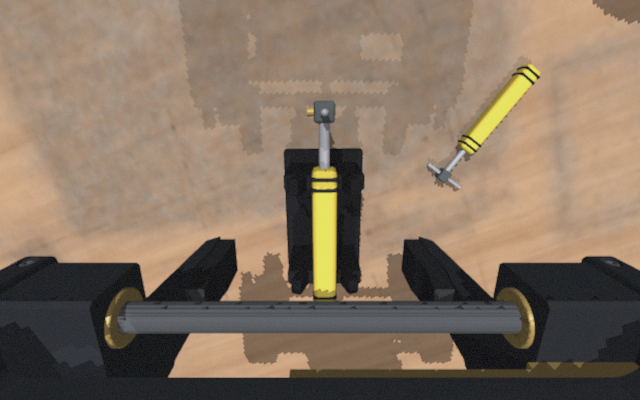

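The pick is centred between the fingers, with the handle's front end at (324,172), the collar at (323,111), and the loose pick well clear to the right. I'll descend and close.

>>> arm_command --rows '[100, -0.2, 0.3, 2, 0, 0, 0, 100, 0, 0, 2.1, 0, 0, 0, 60, 0, 0, 0, 0, 0, 0, 30, 0, 0, 0, 0, 0, 0, 10, 0, 0, 0, 0, 0, 0, 0, 0, 0, 0, 0, 0, 0, 0, 0, 0, 0, 0, 0, 0, 0, 0, 0, 0, 0, 0, 0]' --squeeze 45

```text
t: 5.75
tcp_pos: [0.4751, 0.2939, 0.0547]
ee_rot: [-3.085, 0.59, -0.001]
wrist_force: [0.2, -0.3, -0.5]
width: 0.478
gripper_force: 0.0
```

>>> arm_command --rows '[0, 0, 0, 0, 0, 0, 0, 0, 0, 0, 0, 0, 0, 0, 0, 0, 0, 0, 0, 0, 0, 0, 0, 0, 0, 0, 0, 0, 0, 0, 0, 0, 0, 0, 0, 0, 0, 0, 0, 0, 0, 0]'

```text
t: 6.35
tcp_pos: [0.4748, 0.2937, 0.0542]
ee_rot: [3.086, -0.59, -0.0]
wrist_force: [-0.4, 0.3, -0.8]
width: 0.149
gripper_force: 45.0
```

>>> arm_command --rows '[0, 0, 0, -2, 0, 0, 0, 0, 0, 0, -4, 0, 0, 0, 0, 4.5, 0, 0, 0, 0, 0, 0, 4.5, 0, 0, 0, 0, 0, 0, 0, 0, 3.5, 0, 0, 0, 0, 0, 0, 3, 0, 0, 0, 0, 0, 0, 0, 0, 0, 0, 0, 0, 0, 0, 0, 0, 0]'

```text
t: 7.15
tcp_pos: [0.5581, 0.2606, 0.0493]
ee_rot: [3.085, -0.59, -0.002]
wrist_force: [0.4, 0.7, -1.0]
width: 0.148
gripper_force: 45.0
```

```bash
python3 - <<'E'
from h import *
s=status.observe();im=optics.get_image('wrist');cv2.imwrite('pics/w4.png',im);si=optics.get_image('side')
print(s['t'],s['tcp_pos'],s['wrist_force'])
p=proj(cam('side'),s['tcp_pos']+R.from_rotvec(s['ee_rot']).apply([.075,0,0]));print(p)
x,y=p.astype(int)
a=cv2.resize(im[60:260,220:420],(400,400),interpolation=2);b=cv2.resize(si[y-40:y+40,x-40:x+40],(400,400),interpolation=2)
cv2.imwrite('pics/m4.png',np.hstack([a,b]))
E
```

```text
7.15 [0.55808108 0.2606191  0.04931094] [ 0.43653674  0.66385557 -1.00516106]
[291.27893387 268.35394604]
```

View pics/m4.png

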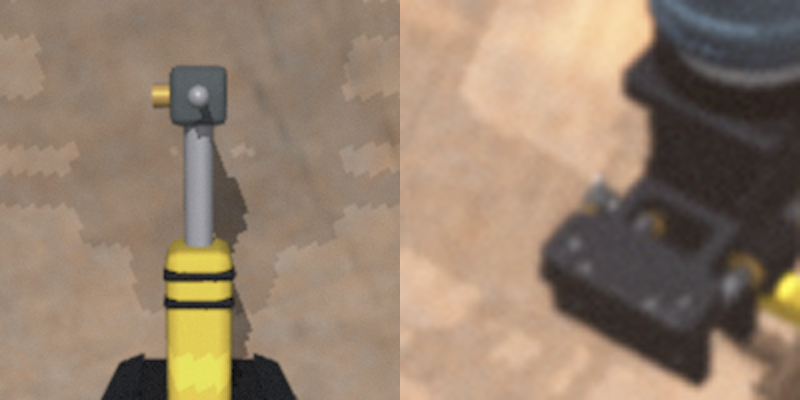

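The left half shows the pick held straight, with the collar at about wrist px (320,108). The right half (side camera) shows only the gripper, so the hook tip is hidden. I'll find it by touching the desk.

>>> arm_command --rows '[0, 0, 0, 1.2, 0, 0, 0, 0, 0, 0, 0.2, 0, 0, 0, 0, 0, 0, 0, 0, 0, 0, 0, 0, 0, 0, 0, 0, 0]'

```text
t: 7.65
tcp_pos: [0.5586, 0.2606, 0.0354]
ee_rot: [-3.086, 0.59, -0.0]
wrist_force: [-0.2, -0.4, -0.8]
width: 0.153
gripper_force: 45.0
```

>>> arm_command --rows '[0, 0, 0, 0.2, 0, 0, 0, 0, 0, 0, 0, 0, 0, 0]'

```text
t: 7.85
tcp_pos: [0.5585, 0.2605, 0.0332]
ee_rot: [3.086, -0.59, -0.0]
wrist_force: [-0.8, 0.1, -1.4]
width: 0.144
gripper_force: 45.0
```

>>> arm_command --rows '[0, 0, 0, 0.2, 0, 0, 0, 0, 0, 0, 0, 0, 0, 0]'

```text
t: 8.05
tcp_pos: [0.5584, 0.2604, 0.0311]
ee_rot: [3.085, -0.59, -0.0]
wrist_force: [-0.8, -0.7, -2.2]
width: 0.152
gripper_force: 45.0
```

>>> arm_command --rows '[0, 0, 0, 0.2, 0, 0, 0, 0, 0, 0, 0, 0, 0, 0]'

```text
t: 8.25
tcp_pos: [0.5584, 0.2605, 0.029]
ee_rot: [3.085, -0.59, -0.001]
wrist_force: [-0.4, -1.3, -1.6]
width: 0.155
gripper_force: 45.0
```

>>> arm_command --rows '[0, 0, 0, 0.2, 0, 0, 0, 0, 0, 0, 0, 0, 0, 0]'

```text
t: 8.45
tcp_pos: [0.5585, 0.2606, 0.0272]
ee_rot: [-3.086, 0.59, 0.0]
wrist_force: [-1.1, -0.0, 0.8]
width: 0.149
gripper_force: 45.0
```

>>> arm_command --rows '[0, 0, 0, 0.1, 0, 0, 0, 0, 0, 0, 0, 0, 0, 0]'

```text
t: 8.65
tcp_pos: [0.5584, 0.2607, 0.0263]
ee_rot: [-3.086, 0.59, 0.0]
wrist_force: [-1.5, 1.0, 1.4]
width: 0.149
gripper_force: 45.0
```

Contact comes at about TCP z = 28 mm, so the hook tip is about 28 mm below the TCP. I'll lift and hover over the clip.

>>> arm_command --rows '[0, 0, 0, -4.5, 0, 0, 0, 0, 0, 0, -4.5, 0, 0, 0, 0, 0.5, 4.5, 0, 0, 0, 0, 0, 0.5, 4.5, 0, 0, 0, 0, 0, 0.5, 4.5, 0, 0, 0, 0, 0, 0.5, 4.5, 0, 0, 0, 0, 0, 0.5, 4.3, 0, 0, 0, 0, 0, 0, 0, 0, 0, 0, -0.125, 0, 0, 0, 0, 0, 0, -0.125, 0, 0, 0, 0, 0, 0, 0, 0, 0, 0, 0, 0, 0, 0]'

```text
t: 9.75
tcp_pos: [0.4995, 0.044, 0.1163]
ee_rot: [-3.135, 0.206, -0.0]
wrist_force: [-1.3, -0.1, -1.7]
width: 0.15
gripper_force: 45.0
```

```bash
python3 - <<'E'
from h import *
s=status.observe();im=optics.get_image('wrist');cv2.imwrite('pics/w5.png',im);c=cam('wrist',s)
Rm=R.from_rotvec(s['ee_rot']).as_matrix()
print(s['t'],s['tcp_pos'],np.degrees(np.arctan2(Rm[1,0],Rm[0,0])),s['wrist_force'])
K=c[0];T=np.array(optics.calibration('wrist')['T_tool_cam'])
d=T[:3,:3]@np.linalg.inv(K)@[319.5,108,1]
for z in (-.016,-.005,0): print('pin at tool z',z,(T[:3,3]+d*(z-T[2,3])/d[2]).round(4))
print(disc(im,c,(320,80)))
for th in('axle','clip_eye'): print(th,[(p.round(1).tolist(),round(k,2),atz(c,p,.049).round(4)) for p,k in pin(th,'wrist')])
cv2.imwrite('pics/w5c.png',cv2.resize(im[0:240,180:460],None,fx=2.5,fy=2.5,interpolation=2))
E
```

```text
9.75 [0.49950055 0.04404657 0.11628045] -7.536207365833669 [-1.25501572 -0.1228291  -1.65188726]
pin at tool z -0.016 [ 0.074  -0.0008 -0.016 ]
pin at tool z -0.005 [ 0.0739 -0.0007 -0.005 ]
pin at tool z 0 [ 0.0738 -0.0007  0.    ]
(array([0.59122344, 0.03542889]), 0.09540025634765625, 0.09566799926757813)
axle [([317.5, 71.8], 0.79, array([0.5923, 0.0335, 0.049 ]))]
clip_eye []
```

View pics/w5c.png

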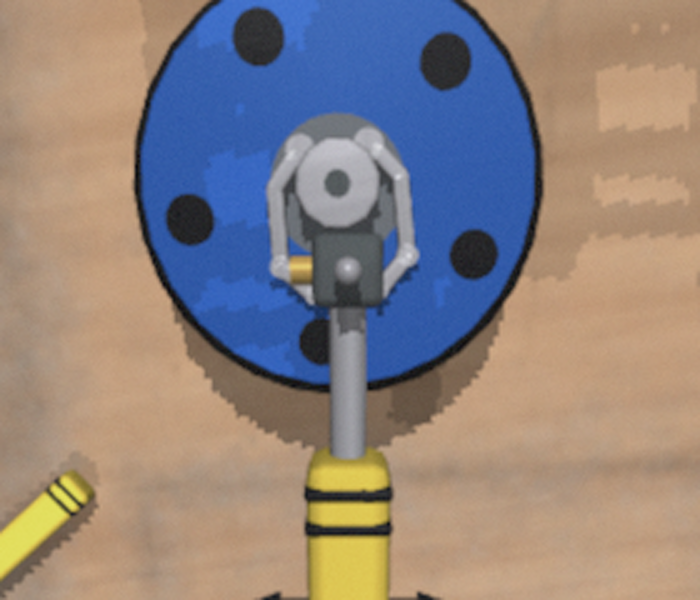

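The hook (crop (348,268)) hovers over the eye. The axle's end is at (338,182), and the clip's leg ends at (299,148) and (370,140) with elbows at (279,267) and (413,257). The bow points down and a few degrees to the right.

```bash
python3 - <<'E'
from h import *
s=status.observe();c=cam('wrist',s)
f=lambda x,y,z:atz(c,(180+x/2.5,y/2.5),z)[:2]
ax=f(338,182,.056);e=(f(299,148,.049)+f(370,140,.049))/2;b=(f(279,267,.049)+f(413,257,.049))/2
print('axle',ax,'ends',e,'elb',b); w=np.linalg.norm(f(279,267,.049)-f(413,257,.049));print('width',w)
q=f(413,257,.049)-f(279,267,.049);w2=f(370,140,.049)-f(299,148,.049)
for d in (e-b,ax-b,[-q[1],q[0]],[-w2[1],w2[0]]): print('yaw',np.degrees(np.arctan2(d[1],d[0])))
hk=s['tcp_pos']+R.from_rotvec(s['ee_rot']).apply([.0739,-.0007,.028]);print('hook',hk)
for yaw in(-12,-10,-7.5):
    d=np.array([np.cos(np.radians(yaw)),np.sin(np.radians(yaw))]);print(yaw,'eye',ax-.0163*d)
E
```

```text
axle [0.59121855 0.03541789] ends [0.60009017 0.03514556] elb [0.57370784 0.03589233]
width 0.03261570545819577
yaw -1.6213644420931892
yaw -1.552008234254363
yaw -3.2824232015513237
yaw -1.4610176944518558
hook [0.57281908 0.03547416 0.08823065]
-12 eye [0.57527474 0.03880685]
-10 eye [0.57516618 0.03824835]
-7.5 eye [0.57505799 0.03754546]
```

>>> arm_command --rows '[0, 0, 0, 0, 0, 0, -0.096, 0, 0.2, 0.6, 1, 0, 0, 0, 0, 0, 0, 1.5, 0, 0, 0, 0, 0, 0, 0.8, 0, 0, 0, 0, 0, 0, 0.7, 0, 0, 0, 0, 0, 0, 0, 0, 0, 0, 0, 0, 0, 0, 0, 0, 0]'

```text
t: 10.6
tcp_pos: [0.5013, 0.0381, 0.0763]
ee_rot: [3.141, -0.051, -0.0]
wrist_force: [0.5, 1.0, 0.2]
width: 0.149
gripper_force: 45.0
```

```bash
python3 - <<'E'
from h import *
s=status.observe();im=optics.get_image('wrist');c=cam('wrist',s)
print(s['t'],s['tcp_pos'],s['ee_rot'],s['wrist_force'])
print('hook',s['tcp_pos']+R.from_rotvec(s['ee_rot']).apply([.0739,-.0007,.028]))
print(status.observe()['wrist_force'])
cv2.imwrite('pics/w6c.png',cv2.resize(im[0:200,200:440],None,fx=2.5,fy=2.5,interpolation=2))
E
```

```text
10.6 [0.50127765 0.03808651 0.0762801 ] [ 3.14115869e+00 -5.09878197e-02 -1.89195184e-04] [0.48692418 1.04698389 0.2010911 ]
hook [0.57515805 0.03638715 0.04827121]
[ 0.35646725 -0.96687331 -0.72208072]
```

View pics/w6c.png

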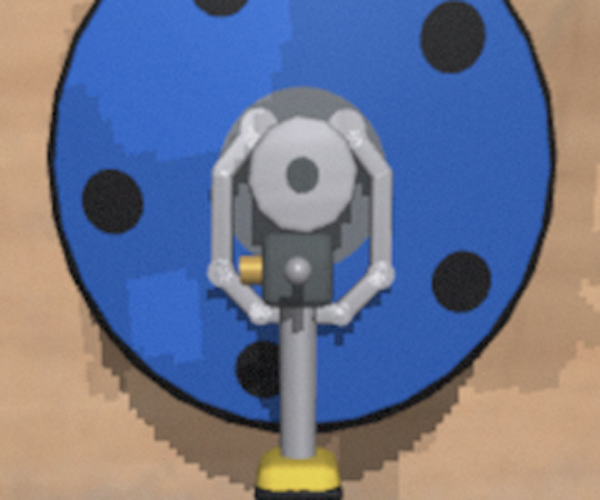

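The hook sits in the middle of the eye (crop (298,267)), aligned with the clip, and the bow is at y≈315. I'll lower the last millimetres.

>>> arm_command --rows '[0, 0, 0, 0.2, 0, 0, 0, 0, 0, 0, 0, 0, 0, 0]'

```text
t: 10.85
tcp_pos: [0.5014, 0.038, 0.0744]
ee_rot: [-3.141, 0.051, -0.001]
wrist_force: [0.5, -0.4, -1.1]
width: 0.145
gripper_force: 45.0
```

>>> arm_command --rows '[0, 0, 0, 0.1, 0, 0, 0, 0, 0, 0, 0, 0, 0, 0]'

```text
t: 11.05
tcp_pos: [0.5012, 0.038, 0.0733]
ee_rot: [3.141, -0.051, 0.0]
wrist_force: [-0.5, -0.4, -1.7]
width: 0.149
gripper_force: 45.0
```

>>> arm_command --rows '[0, -0.4, 0, 0, 0, 0, 0, 0, -0.2, 0, 0, 0, 0, 0, 0, -0.2, 0, 0, 0, 0, 0, 0, -0.2, 0, 0, 0, 0, 0]' --squeeze 55

```text
t: 11.45
tcp_pos: [0.4944, 0.0385, 0.0742]
ee_rot: [-3.14, 0.051, -0.011]
wrist_force: [9.6, 0.2, -2.8]
width: 0.15
gripper_force: 55.0
```

>>> arm_command --rows '[0, -0.2, 0, 0, 0, 0, 0, 0, -0.2, 0, 0, 0, 0, 0]'

```text
t: 11.65
tcp_pos: [0.4918, 0.0387, 0.0747]
ee_rot: [-3.139, 0.051, -0.015]
wrist_force: [11.0, -1.0, -2.5]
width: 0.148
gripper_force: 55.0
```

>>> arm_command --rows '[0, -0.2, 0, 0.1, 0, 0, 0, 0, -0.2, 0, 0, 0, 0, 0]'

```text
t: 11.85
tcp_pos: [0.4879, 0.0389, 0.0737]
ee_rot: [-3.139, 0.051, -0.015]
wrist_force: [7.5, -0.6, -1.5]
width: 0.149
gripper_force: 55.0
```

>>> arm_command --rows '[0, -0.2, 0, 0, 0, 0, 0, 0, -0.1, 0, 0, 0, 0, 0]'

```text
t: 12.05
tcp_pos: [0.4797, 0.0386, 0.0723]
ee_rot: [3.141, -0.051, -0.001]
wrist_force: [-0.7, -0.2, -0.6]
width: 0.15
gripper_force: 55.0
```

>>> arm_command --rows '[0, -0.2, 0, 0, 0, 0, 0, 0, -0.2, 0, 0, 0, 0, 0, 0, 0, 0, 0, 0, 0, 0]'

```text
t: 12.35
tcp_pos: [0.4753, 0.0388, 0.0721]
ee_rot: [3.141, -0.05, -0.002]
wrist_force: [-0.8, 0.3, -0.8]
width: 0.148
gripper_force: 55.0
```

```bash
python3 - <<'E'
from h import *
s=status.observe();im=optics.get_image('wrist');c=cam('wrist',s)
print(s['t'],s['tcp_pos'],s['ee_rot'],s['wrist_force'])
print('hook',s['tcp_pos']+R.from_rotvec(s['ee_rot']).apply([.0739,-.0007,.028]), 'axle px crop',(proj(c,[.5912,.0354,.056])-[200,0])*2.5)
cv2.imwrite('pics/w7c.png',cv2.resize(im[0:200,200:440],None,fx=2.5,fy=2.5,interpolation=2))
E
```

```text
12.35 [0.47531991 0.0387661  0.07208578] [ 3.14094810e+00 -5.02112853e-02 -2.18193994e-03] [-0.77421202  0.33845853 -0.77901733]
hook [0.54916546 0.03709743 0.04398327] axle px crop [301.66967613  -0.65965305]
```

View pics/w7c.png

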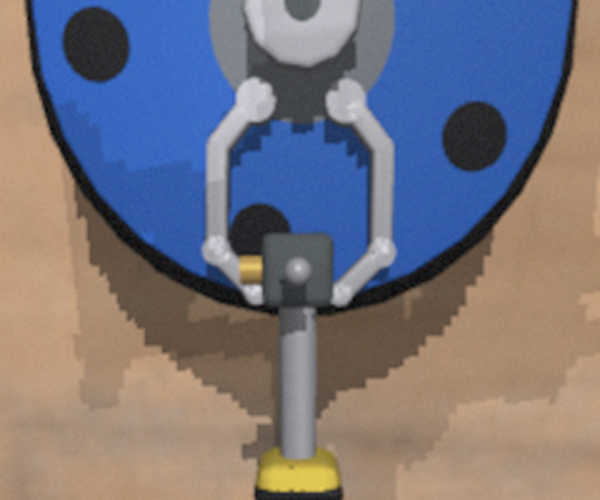

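The clip is out. Its leg ends, at crop (256,100) and (345,100), are well clear of the axle's end (radius ~58 around (302,5)), and it lies flat with the bow just at the face's edge. I'll ease the hook off the bow and lift straight up.

>>> arm_command --rows '[0, 0, 0, -0.1, 0, 0, 0, 0, 0.4, 0, 0, 0, 0, 0, 0, 0, 0, 0, 0, 0, 0, 0, 0, 0, -1, 0, 0, 0, 0, 0, 0, -3, 0, 0, 0, 0, 0, 0, 0, 0, 0, 0, 0, 0, 0, 0, 0, 0, 0]'

```text
t: 13.1
tcp_pos: [0.4807, 0.0386, 0.114]
ee_rot: [-3.141, 0.051, -0.003]
wrist_force: [-0.3, -0.9, -1.6]
width: 0.149
gripper_force: 55.0
```

```bash
python3 - <<'E'
from h import *
s=status.observe();im=optics.get_image('wrist');c=cam('wrist',s)
Rm=R.from_rotvec(s['ee_rot']).as_matrix()
print(s['t'],s['tcp_pos'],np.degrees(np.arctan2(Rm[1,0],Rm[0,0])))
a=cv2.resize(im[0:240,200:440],(480,480),interpolation=2)
cv2.imwrite('pics/w8c.png',a); print(disc(im,c,(320,60)))
print(delta([.4748,.2937,.12]))
E
```

```text
13.1 [0.48073144 0.03861962 0.11400043] -1.8566447686466934
(array([0.59099253, 0.03541411]), 0.09480530395507812, 0.09555208740234375)
[ -1.35130709 -25.4869473   -0.67409184]
```

View pics/w8c.png

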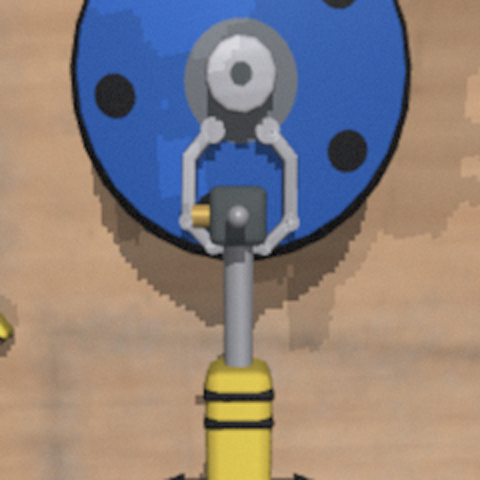

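The clip stays flat on the blue face, clear of the axle, and the pick is still seated straight in the grip. I'll carry the pick back.

>>> arm_command --rows '[0, 0, 0, -0.6, 0, 0, 0.115, 0, 0, 0, 0, 0, 0, 0.115, 0, 0, 0, 0, 0, 0, 0.116, 0, -1.7, -3.9, 0, 0, 0, 0, 0, -1.7, -3.9, 0, 0, 0, 0, 0, -1.7, -3.9, 0, 0, 0, 0, 0, -1.7, -3.9, 0, 0, 0, 0, 0, -1.6, -3.9, 0, 0, 0, 0, 0, -1.6, -3.9, 0, 0, 0, 0, 0, 0, 0, 0, 0, 0, 0, 0, 0, 0, 0, 0, 0, 0]'

```text
t: 14.25
tcp_pos: [0.4726, 0.2937, 0.1182]
ee_rot: [3.085, -0.586, -0.002]
wrist_force: [0.1, -0.8, 0.3]
width: 0.15
gripper_force: 55.0
```

```bash
python3 - <<'E'
from h import *
s=status.observe();Rm=R.from_rotvec(s['ee_rot']).as_matrix()
print(s['t'],s['tcp_pos'],Rm.round(4).tolist(),np.degrees(np.arctan2(Rm[1,0],Rm[0,0])),delta([.4749,.2938,.0547]))
E
```

```text
14.25 [0.47263686 0.293663   0.11816557] [[0.9303, -0.3669, -0.0017], [-0.3669, -0.9303, -0.001], [-0.0012, 0.0016, -1.0]] -21.52504975200558 [ 0.21309725 -0.10589383  6.34614549]
```

>>> arm_command --rows '[0, 0.2, -0.1, 3, 0, 0, 0.003, 0, 0, 0, 2, 0, 0, 0, 0, 0, 0, 0.8, 0, 0, 0, 0, 0, 0, 0.3, 0, 0, 0, 0, 0, 0, 0.2, 0, 0, 0, 0, 0, 0, 0, 0, 0, 0, 0, 0, 0, 0, 0, 0, 0]'

```text
t: 14.95
tcp_pos: [0.4764, 0.2934, 0.057]
ee_rot: [-3.084, 0.595, -0.001]
wrist_force: [0.2, -0.2, -1.1]
width: 0.146
gripper_force: 55.0
```

>>> arm_command --rows '[0, -0.1, 0, 0.15, 0, 0, 0, 0, 0, 0, 0.1, 0, 0, 0, 0, 0, 0, 0, 0, 0, 0]'

```text
t: 15.25
tcp_pos: [0.475, 0.2938, 0.0542]
ee_rot: [-3.084, 0.595, -0.0]
wrist_force: [-0.6, 0.7, 3.1]
width: 0.143
gripper_force: 55.0
```

>>> arm_command --rows '[20, 0, 0, 0, 0, 0, 0, 30, 0, 0, 0, 0, 0, 0, 60, 0, 0, 0, 0, 0, 0, 100, 0, 0, 0, 0, 0, 0, 100, 0, 0, 0, 0, 0, 0, 100, 0, 0, 0, 0, 0, 0, 100, 0, 0, 0, 0, 0, 0, 100, 0, 0, -1, 0, 0, 0, 100, 0, 0, -4.5, 0, 0, 0, 100, 0, 0, -4.5, 0, 0, 0, 100, 0, 0, -4.5, 0, 0, 0, 100, 0, 0, -4, 0, 0, 0]'

```text
t: 16.45
tcp_pos: [0.4751, 0.2937, 0.2419]
ee_rot: [-3.083, 0.595, -0.002]
wrist_force: [0.6, -0.3, -0.2]
width: 0.998
gripper_force: 0.0
```

>>> arm_command --rows '[100, 3, 0, -1, 0, 0, 0, 100, 2.5, 0, -1, 0, 0, 0, 100, 0, 0, 0, 0, 0, 0]'

```text
t: 16.75
tcp_pos: [0.5298, 0.271, 0.2612]
ee_rot: [-3.082, 0.602, -0.008]
wrist_force: [-0.2, -0.5, 0.3]
width: 1.002
gripper_force: 0.0
```

```bash
python3 - <<'E'
from h import *
s=status.observe();im=optics.get_image('wrist');c=cam('wrist',s);si=optics.get_image('side')
print(s['t'],s['tcp_pos'],s['width'],s['wrist_force'])
r=yellow(im,(316,224));P=np.array([atz(c,p,.063)[:2] for p in cv2.boxPoints(r)]);e=P[1]-P[0];f=P[2]-P[1];d=e if e@e>f@f else f
print(r,P.mean(0),np.degrees(np.arctan2(d[1],d[0])))
sd=yellow(si,(360,302));print(sd); so=cv2.imread('pics/side0.png')
print([(p.round(1).tolist(),atz(c,p,.055).round(4)) for p,k in pin('pick_collar','wrist')])
cv2.imwrite('pics/f.png',np.hstack([cv2.resize(si[150:340,270:400],(390,570)),cv2.resize(so[150:340,270:400],(390,570))]))
E
```

```text
16.75 [0.52979082 0.27101874 0.26124796] 1.0022114639881392 [-0.15631223 -0.51872825  0.29568157]
((319.0, 225.0), (74.0, 12.0), 90.0) [0.47623951 0.29366334] 158.2716810935758
((359.2000427246094, 301.10003662109375), (44.27414321899414, 9.838699340820312), 26.56505012512207)
[([316.6, 164.2], array([0.5425, 0.2697, 0.055 ])), ([386.1, 189.5], array([0.4863, 0.2078, 0.055 ]))]
```

View pics/f.png

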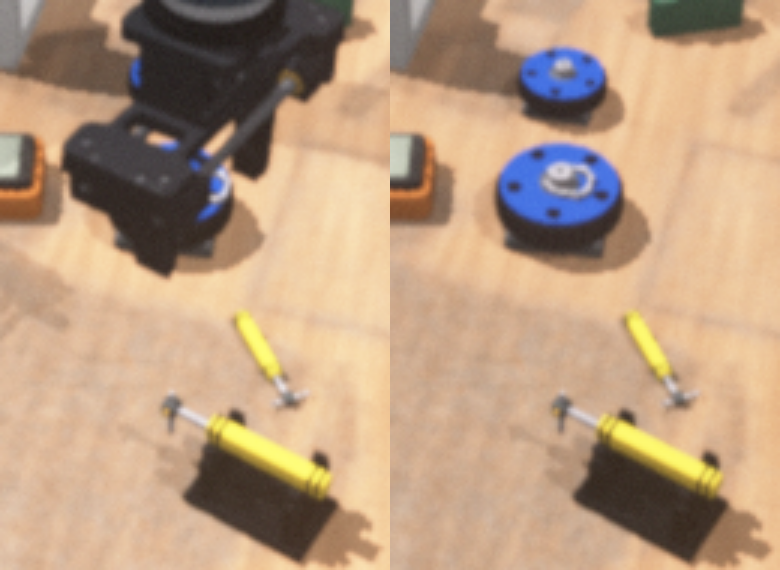

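The side view (left now, right at the start) shows the pick back in its rest as it lay. The handle centre is at side px (359,301) in both, the hook faces the same way, and the clip's bow shows on the blue face. The arm touches nothing.

```bash
python3 -c "
from h import *
print(workorder.sign_off())"
```

```text
the job is handed in; nothing more can be done
None
```

The clip is pried out and lies flat on the blue face, clear of the axle with its bow right at the face's edge; the pick is back on its rest as it lay, and the job was handed in at about 17 s.

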